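# Set the opening of the bench press

### The arm

A 6-joint arm with a two-finger parallel gripper is mounted at the origin on the work surface. World frame = base frame: x ahead of the robot, y to its left, z up, the work surface at z = 0. Lengths are in mm, angles in rad, forces in N, time in s.
With the tool pointing down it reaches from about 275 to 825 mm from the base axis. Payload 4.9 kg.
Tool frame: the origin (TCP) lies at the very end of the fingers, on their centre line; the grasp point (between the pads) lies 19 mm behind it; z points along the fingers, y is the line along which they close (so a half turn about z gives the same grasp; the last joint's range is limited). The gripper opens to 85 mm and grips with 20 to 120 N. Pads are 22 mm wide; open, the fingers measure 114 mm over their backs; the gripper's body (76 mm by 85 mm) begins 54 mm behind the grasp point. The pads swing forward as they close: fully open they stand 13 mm farther back than shut.
Start: joints at [-1.445, 0.326, -0.193, 1.052, 0, 1.437], TCP at [141.299, -531.557, 231.281] pointing down, gripper open.
Joint ranges: [-2.65, 2.65], [-0.97, 1.79], [-1.3, 1.35], [-1.93, 2.1], [-1.47, 1.37], [-3.14, 3.14]. Speed limits (rad/s): [2.57, 2.57, 3.14, 3.14, 3.14, 3.14].

### API

Orientations are given as [roll, pitch, yaw] about the fixed x, y, z axes, in that order (R = Rz(yaw) Ry(pitch) Rx(roll)).
In Python, from bench import bot, solve_ik, imaging gives the robot as it stands. Calls block until the motion is done:
- bot.move_ptp(position, orientation): joint-space move of the TCP to a pose.
- bot.movel(position, rot=None, max_speed=150, threshold=None): straight line of the TCP; rot=None keeps the orientation; max_speed is the mean speed in mm/s. With threshold (N) it stops when the force on the tool has changed by that much, and returns True; else False.
- bot.move_j(angles): joint-space move.
- bot.grip(opening, effort=None): opening from 0.0 (shut) to 1.0 (fully open); effort is the grip in N (None keeps the last); returns when the fingers have stopped.
- bot.dwell(seconds).
- solve_ik(position, orientation): joint angles nearest the present ones, or None.
- bot.get_state(): the state.
- imaging.capture(name): name is "side" or "top" or "wrist"; returns the picture (480x640x3 uint8, blue, green, red); there is no depth.
- imaging.camera_model(name): a dict with "K" (3x3 intrinsics, pixels), "position" and "rotation" of the camera in the world. Camera axes: x right, y up, looking along -z (the intrinsics and any distortion apply to the point x, -y, -z); pixel columns grow to the right and rows downward; lengths in mm; the calibration is good to about 2 mm. The wrist camera is an equidistant fisheye: a pixel r from the principal point sees the ray r / f radians off the axis. A picture is of the moment at which its call begins: read the wrist's pose just before it. camera_model takes no time and is no camera call; for the wrist camera it gives the pose at the moment of the call.
A pose or a line that the arm cannot do raises bot.IKError and nothing moves.
- bot.sign_off(): hands the job in; it is judged then, once.
The state is a dict: "t": time; "qpos": joint angles; "joint_velocities": joint speeds; "effort": joint torques, N m; "tcp_pos": TCP position; "orientation": TCP orientation; "contact_force": force on the tool from outside, world axes, zero at the start; "wrist_torque": the same for the moment, N m; "opening": opening from 0.0 (shut) to 1.0 (fully open); "gripper_force": force on a finger pad.
Only numpy, scipy, OpenCV 4.12 (cv2) and the standard library are available. Lean on these libraries where they do the work, as an engineer would, in place of code of your own. Each camera call takes 0.05 s, during which the arm holds its last target. There are 200 camera calls.

### The job

Zero the bench press: turn its hand wheel clockwise until the platen is down on the bed and the wheel stops, then back it off exactly two full turns, the opening for the 10 mm book that is next. Finish gripping the wheel's black handle between the fingers and holding it still there, ready to nip down when I have slipped the book in. Leave the book, the lamp reflector and the glue jar where they are.

Things in the scene. Friction and masses are not known exactly. Their poses are not given: they have to be found in the camera images.
- press: A5 nipping press of grey cast iron, bolted down: bed 190 x 300 x 22 mm, two 24 mm columns at y = +-127 mm, crosshead 46 x 296 mm with its top at 190 mm (column nuts to 202 mm), hand wheel on top of its screw. Origin: on the table at the centre of the bed, exactly under the vertical screw axis; x points from the press's front to its back, y along the crosshead, z up.
- wheel_hub (a point): centre of the hand wheel, on the screw axis at the top of the hub, 232 mm above the table when the press is closed. The wheel is horizontal, bare aluminium, three spokes, 141 mm outside diameter, rim top 2 mm below this point; nothing but the handle stands higher. Wheel, handle and platen rise 5 mm for every turn opened.
- wheel (a joint): turning angle of the wheel in rad (6.283 a turn), 0 = closed, platen on the bed, a hard stop; grows anticlockwise seen from above, which opens (to 8 turns). Starts 0.5 to 1.75 turns open. Stiff, about 0.15 N m (3 N at the handle), stays where it is left. At 0 the handle is on the press's front side (-x of the screw axis) and goes round by this angle.
- handle: upright black handle on the wheel rim, 24 mm thick, 70 mm tall, axis 55 mm from the screw axis. It revolves freely on its pin, so it can be gripped from above and led round in a circle without turning the hand. Origin: centre of its foot, 232 mm above the table when closed, 5 mm more per turn opened. Its own x and y directions spin and mean nothing.
- handle_mid (a point): point on the handle's axis halfway up, 35 mm above its foot: 267 mm above the table when closed, 277 mm at two turns open. Fingertips 20 mm below this point clear the wheel's rim by 15 mm.
- book: bystander: book in grey cloth, 215 x 155 x 10 mm, lying beside the right side of the press; origin at the centre of its underside
- reflector: bystander: spun aluminium lamp reflector, 136 mm across and 82 mm tall, standing on its rim beside the left side of the press; origin at the centre of its underside
- gluejar: bystander: white screw-top jar, 68 mm across and 95 mm tall, left of the press; it and the reflector may have changed places; origin at the centre of its underside

How it is judged (in metres and radians):
On the way, in this order (a step that is already met when the one before it is completed fails the run):
1. the wheel is turned clockwise to its stop: the press is closed (wheel within 0.08 rad of its stop for 0.2 s) (value of joint wheel below 0.08 rad), for 0.2 s.
2. the wheel is backed off two turns from the stop (12.57 rad within 0.25 rad) (value of joint wheel between 12.316 and 12.816 rad), for 0.2 s.
At the end, for the whole second after the job is handed in: Closed to its stop first, the wheel now stands still two turns open (12.57 +-0.25 rad). The fingers grip the handle: over 4 N on it, the point between the pads within 45 mm of its middle. Book, reflector and jar are within 20 mm of where they were (all of step 2 and velocity of joint wheel between -0.15 and 0.15 rad/s and contact force between the fingers and handle above 4 N and distance between the grasp point and handle_mid below 0.045 m and distance of each of book, reflector, gluejar from where it was at the start of the episode below 0.02 m); the arm keeps its last pose, push and grip.
It fails at once if the book, the reflector or the glue jar is pushed away or knocked over (distance of any of book, reflector, gluejar from where it was at the start of the episode above 0.03 m or angle between any of reflector, gluejar's own z axis and vertical above 0.6 rad).
It also fails if it takes over 70 s, if anything falls off the work surface, if the arm or the gripper's body presses on something with over 40 N, if the wrist force passes 120 N, or if a joint passes its speed limit or range.

## Working session

There is one attempt and no reset: what is moved stays moved. The work goes in short steps, each a Python script; the robot and the scene stay as the last script left them, time stands still between calls to the robot, and variables do not carry over. Pictures are saved under pics/ and viewed, at most 10 in all, crops included, and the job is handed in when it is done.

```bash
mkdir -p pics; ls; python3 - <<'E'
from bench import bot, solve_ik, imaging
import cv2
for n in("top","side"):
    cv2.imwrite(f"pics/{n}0.png",imaging.capture(n)); print(n,imaging.camera_model(n))
s=bot.get_state();print(s)
E
```

```text
pics
top {'K': array([[532.23918917,   0.        , 313.23823129],
       [  0.        , 532.23918917, 241.72291472],
       [  0.        ,   0.        ,   1.        ]]), 'position': array([ 415.59449545,  133.59755189, 1475.92763088]), 'rotation': array([ 0.1206086 ,  0.01406351, -1.56607639])}
side {'K': array([[454.53453235,   0.        , 319.8138325 ],
       [  0.        , 454.53453235, 239.20027905],
       [  0.        ,   0.        ,   1.        ]]), 'position': array([ 282.86430683,  857.31664649, 1007.82911226]), 'rotation': array([ 0.73116137, -0.01186151, -2.7452465 ])}
{'t': 0.1, 'qpos': array([-1.44518757e+00,  3.26870923e-01, -1.93483245e-01,  1.05203529e+00,
       -1.70518483e-06,  1.43659825e+00]), 'joint_velocities': array([-0.0016276 , -0.00150744,  0.00250723,  0.00018121, -0.00043134,
       -0.00050785]), 'effort': array([ 4.62068401e-04, -4.44240046e+01,  2.63037640e+01,  7.87795172e-03,
       -1.63811392e-04,  9.80401637e-06]), 'tcp_pos': array([ 141.23553254, -531.00271949,  230.57977246]), 'orientation': array([-3.14001362e+00, -2.11463680e-04,  2.59806667e-01]), 'contact_force': array([0.26289872, 0.15059434, 0.2769241 ]), 'wrist_torque': array([-0.03351734,  0.06521113,  0.02056001]), 'gripper_force': 0.0, 'opening': 0.9998990129907112}
```

View pics/top0.png

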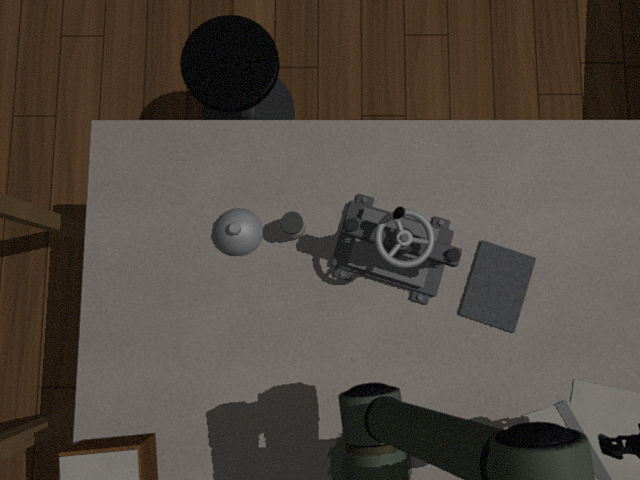

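View pics/side0.png

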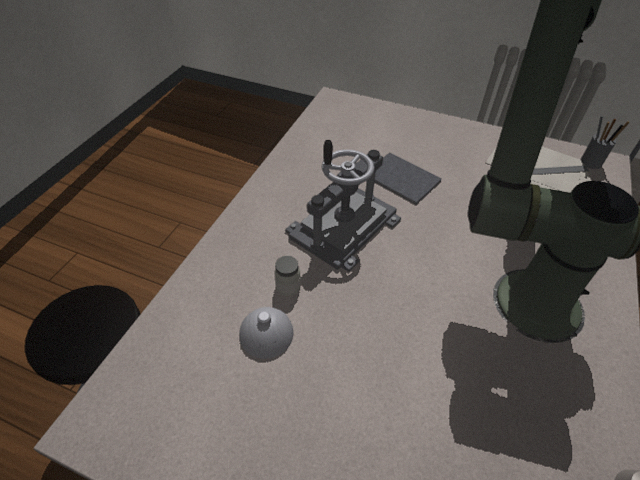

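```bash
python3 - <<'E'
import cv2,numpy as np
a=cv2.imread("pics/top0.png")[185:310,325:475]; b=cv2.imread("pics/side0.png")[125:275,280:410]
A=cv2.resize(a,None,fx=5,fy=5,interpolation=cv2.INTER_CUBIC)[:600]
A=cv2.resize(a[:115],None,fx=5,fy=5,interpolation=cv2.INTER_CUBIC);A=np.clip(A*1.8,0,255).astype('uint8')
B=cv2.resize(b[:80,:],None,fx=6,fy=6,interpolation=cv2.INTER_CUBIC);B=np.clip(B*1.8,0,255).astype('uint8')
for im,s,ox,oy in((A,5,325,185),(B,6,280,125)):
    for k in range(0,im.shape[1],10*s): cv2.putText(im,str(ox+k//s),(k,10),0,.35,(0,255,255));cv2.line(im,(k,12),(k,18),(0,255,255))
    for k in range(0,im.shape[0],10*s): cv2.putText(im,str(oy+k//s),(0,k+4),0,.35,(0,255,255));cv2.line(im,(24,k),(30,k),(0,255,255))
cv2.imwrite("pics/tc.png",A);cv2.imwrite("pics/sc.png",B)
E
```

```text
(no output)
```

View pics/tc.png

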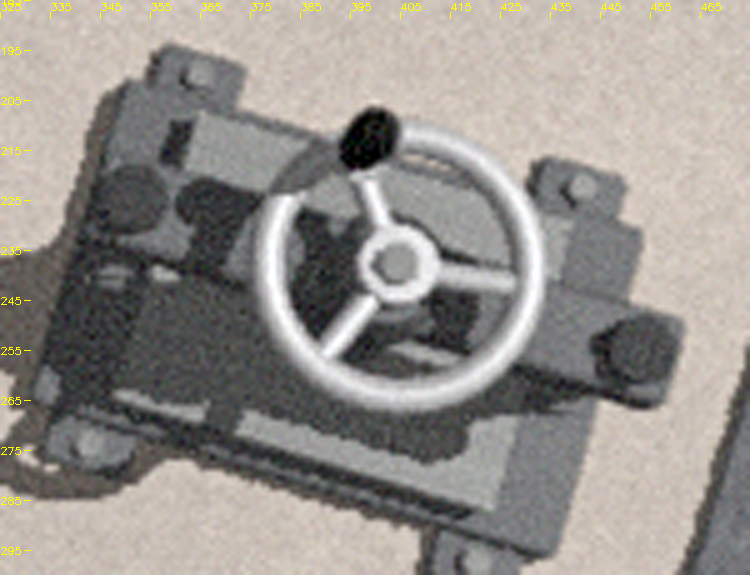

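View pics/sc.png

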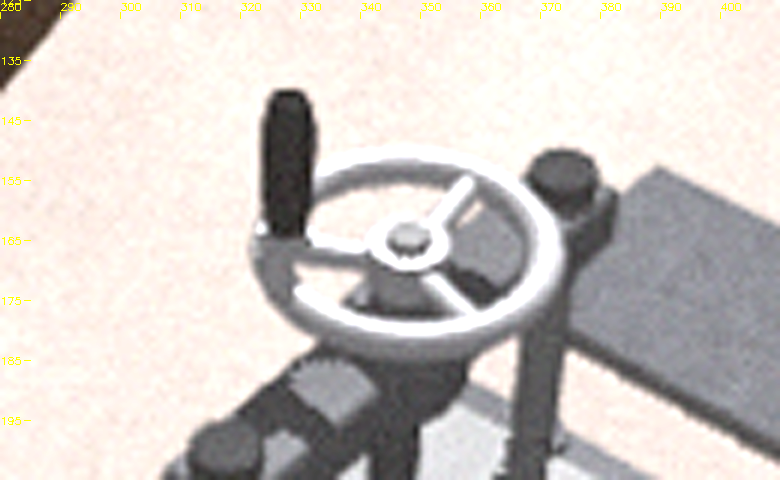

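```bash
cat > h.py <<'E'
import numpy as np
from scipy.spatial.transform import Rotation as Ro
from bench import bot, solve_ik, imaging
def ray(m,u,v):
    K=m["K"]; d=np.array([(u-K[0,2])/K[0,0],-(v-K[1,2])/K[1,1],-1])
    return np.array(m["position"]), Ro.from_euler('xyz',m["rotation"]).apply(d/np.linalg.norm(d))
def tri(rays):
    A=sum(np.eye(3)-np.outer(d,d) for p,d in rays); b=sum((np.eye(3)-np.outer(d,d))@p for p,d in rays)
    x=np.linalg.solve(A,b); return x,[np.linalg.norm(np.cross(x-p,d)) for p,d in rays]
E
python3 - <<'E'
from h import *
np.set_printoptions(precision=2,suppress=True)
T=imaging.camera_model("top");S=imaging.camera_model("side")
P={}
for n,t,s in(("hub",(404.4,237.4),(348,164.5)),("mid",(399,212.8),(328,152.3)),("nutL",(351.4,224.6),(318,197.7)),("nutR",(453,254.6),(373.8,152.5)),("top",(400.2,210),(328.2,141.2)),("jar",(292,222),(288,264)),("refl",(235,229),(264,317))):
    P[n],r=tri([ray(T,*t),ray(S,*s)]);print(n,P[n],np.array(r))
d=P["nutL"]-P["nutR"];yaw=np.arctan2(-d[0],d[1]);print("yaw",yaw,np.linalg.norm(d),(P["nutL"]+P["nutR"])/2)
h=P["mid"]-P["hub"];print("r",np.hypot(*h[:2]),"wheel",(np.arctan2(h[1],h[0])-yaw-np.pi)%(2*np.pi), h)
E
```

```text
hub [576.2  -61.82 236.79] [0.35 0.35]
mid [628.07 -44.67 273.27] [0.42 0.42]
nutL [611.11  60.45 207.24] [0.01 0.01]
nutR [ 539.55 -182.41  203.37] [0.18 0.18]
top [627.63 -41.97 310.38] [0.6 0.6]
jar [633.03 209.31  94.91] [1.94 1.94]
refl [620.37 363.35  74.58] [1.53 1.53]
yaw -0.28653838674566023 253.21093978357362 [575.33 -60.98 205.31]
r 54.633472101329154 wheel 3.747386291191785 [51.87 17.15 36.48]
```

```bash
python3 - <<'E'
from h import *
import cv2
np.set_printoptions(precision=2,suppress=True)
rot=[np.pi,0,-0.287]
for z in (380,255):
  for a in np.arange(0,6.28,.8):
    if solve_ik([576+55*np.cos(a),-61.5+55*np.sin(a),z],rot) is None: print("noik",z,a)
bot.movel([141,-531,380],max_speed=200)
bot.movel([628,-44.5,380],rot,max_speed=250)
s=bot.get_state();print(s["t"],s["tcp_pos"],s["qpos"],s["contact_force"])
print(imaging.camera_model("wrist"))
cv2.imwrite("pics/w.png",imaging.capture("wrist"))
E
```

```text
Traceback (most recent call last):
bench.IKError: the arm cannot follow that straight line within its joint ranges
```

```bash
python3 - <<'E'
from h import *
import cv2
np.set_printoptions(precision=2,suppress=True)
rot=[np.pi,0,-0.287]
s=bot.get_state();print(s["t"],s["tcp_pos"],s["qpos"])
for p in ([628,-44.5,380],[628,-44.5,255]):
  for y in (-.287,.26): print(solve_ik(p,[np.pi,0,y]))
bot.move_ptp([628,-44.5,380],rot)
s=bot.get_state();print(s["t"],s["tcp_pos"],s["qpos"],s["contact_force"])
print(imaging.camera_model("wrist"))
cv2.imwrite("pics/w.png",imaging.capture("wrist"))
E
```

```text
0.9917 [ 140.95 -530.54  378.85] [-1.45  0.28  0.11  1.41 -0.    1.44]
[-0.19  0.45  0.36  1.49  0.   -3.04]
[-0.19  0.45  0.36  1.49  0.    2.69]
[-0.19  0.46  0.08  1.18  0.   -3.04]
[-0.19  0.46  0.08  1.18  0.    2.69]
4.7083 [627.98 -44.84 379.99] [-0.19  0.45  0.36  1.49 -0.   -3.04] [-0.52  0.25 -0.92]
{'K': array([[371.65,   0.  , 319.77],
       [  0.  , 371.65, 240.3 ],
       [  0.  ,   0.  ,   1.  ]]), 'position': array([705.35, -68.88, 521.67]), 'rotation': array([-0.32, -0.  , -1.86])}
```

View pics/w.png

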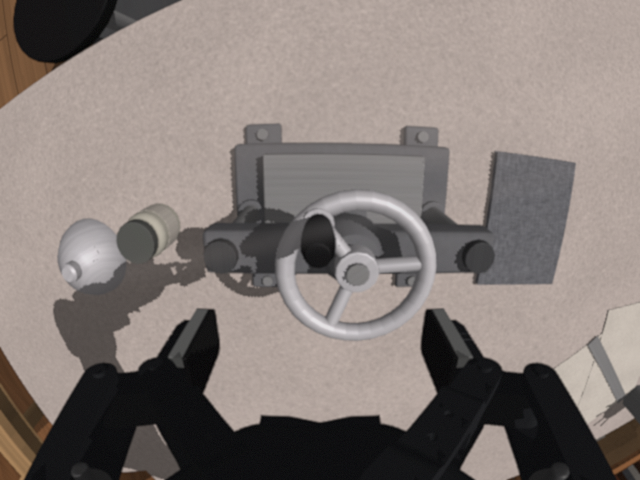

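```bash
python3 - <<'E'
from h import *
np.set_printoptions(precision=2,suppress=True)
m=imaging.camera_model("wrist")
def pr(p):
    c=Ro.from_euler('xyz',m["rotation"]).inv().apply(np.array(p)-m["position"]);x,y,z=c[0],-c[1],-c[2]
    th=np.arctan2(np.hypot(x,y),z);f=th/np.hypot(x,y)*371.65;return np.array([319.77+f*x,240.3+f*y])
for p in ([628,-44.5,235],[628,-44.5,270],[628,-44.5,305],[576,-61.5,235],[576,-61.5,240]): print(p,pr(p))
rot=[np.pi,0,-0.287+np.pi]
bot.move_ptp([628,-44.5,380],rot)
T=bot.get_state();print(T["t"],T["qpos"])
hit=bot.movel([628,-44.5,254],max_speed=120,threshold=15)
s=bot.get_state();print(hit,s["t"],s["tcp_pos"],s["contact_force"])
if not hit:
    bot.grip(0.0,40); s=bot.get_state();print(s["t"],s["tcp_pos"],s["contact_force"],s["opening"],s["gripper_force"])
E
```

```text
[628, -44.5, 235] [317.69 223.07]
[628, -44.5, 270] [317.45 236.46]
[628, -44.5, 305] [317.14 253.7 ]
[576, -61.5, 235] [354.52 274.59]
[576, -61.5, 240] [355.04 277.01]
7.4083 [-0.19  0.45  0.36  1.49 -0.    0.1 ]
False 8.6083 [628.5  -44.58 254.91] [-0.48 -0.17  0.56]
9.2 [628.38 -44.29 254.36] [-0.64  1.87  1.3 ] 0.26294349833894437 39.457443952560425
```

```bash
cat >> h.py <<'E'
C=np.array([576,-61.5]); YAW=-0.287
# wheel phase w: handle at world angle pi+YAW+w ; z0 = TCP height at w=0
def pos(w,z0,r=55.):
    a=np.pi+YAW+w; return [C[0]+r*np.cos(a),C[1]+r*np.sin(a),z0+w*5/(2*np.pi)]
def ft():
    s=bot.get_state(); p=s["tcp_pos"]; f=s["contact_force"]; d=p[:2]-C; r=np.hypot(*d); u=d/r
    w=np.arctan2(d[1],d[0])-np.pi-YAW
    return s,w,r,f[:2]@u,f[:2]@np.array([-u[1],u[0]]),f[2]
def turn(w0,w1,z0,step=.26,speed=80,thr=20,every=3):
    n=max(1,int(np.ceil(abs(w1-w0)/step)))
    for i,w in enumerate(np.linspace(w0,w1,n+1)[1:]):
        hit=bot.movel(pos(w,z0),max_speed=speed,threshold=thr)
        s,wm,r,fr,ftan,fz=ft(); wm+=2*np.pi*round((w-wm)/(2*np.pi))
        if i%every==0 or hit or i==n-1: print(f"t{s['t']:.2f} w{w:.3f} meas{wm:.3f} r{r:.1f} Fr{fr:.1f} Ft{ftan:.1f} Fz{fz:.1f} g{s['gripper_force']:.0f} {hit}")
        if hit: return wm,True
    return wm,False
E
python3 - <<'E'
from h import *
w0=3.747; z0=254.4-w0*5/(2*np.pi)
turn(w0,0.35,z0)
E
```

```text
t9.52 w3.504 meas3.483 r55.4 Fr3.4 Ft-3.1 Fz-0.5 g40 False
t10.47 w2.776 meas2.760 r55.8 Fr5.7 Ft-2.3 Fz-2.0 g40 False
t11.42 w2.048 meas2.020 r55.9 Fr5.2 Ft-1.9 Fz0.5 g40 False
t12.37 w1.321 meas1.292 r55.4 Fr4.6 Ft-3.6 Fz2.1 g40 False
t13.32 w0.593 meas0.576 r54.8 Fr2.5 Ft-3.6 Fz1.8 g40 False
t13.63 w0.350 meas0.334 r54.6 Fr-0.2 Ft-3.7 Fz-0.4 g40 False
```

```bash
python3 - <<'E'
from h import *
w0=.35; z0=254.4-3.747*5/(2*np.pi)
turn(w0,-0.25,z0,step=.05,speed=30,thr=15,every=1)
E
```

```text
t13.88 w0.300 meas0.306 r54.6 Fr-1.6 Ft1.4 Fz-2.4 g40 False
t14.13 w0.250 meas0.253 r54.5 Fr-1.4 Ft1.4 Fz-4.0 g40 False
t14.38 w0.200 meas0.197 r54.5 Fr-3.1 Ft0.8 Fz-4.6 g40 False
t14.63 w0.150 meas0.146 r54.5 Fr-5.6 Ft1.0 Fz-5.4 g40 False
t14.88 w0.100 meas0.098 r54.5 Fr-6.2 Ft1.7 Fz-5.4 g40 False
t15.13 w0.050 meas0.049 r54.4 Fr-5.5 Ft1.6 Fz-6.2 g40 False
t15.38 w0.000 meas-0.000 r54.4 Fr-5.8 Ft0.9 Fz-6.4 g40 False
t15.63 w-0.050 meas-0.049 r54.3 Fr-5.8 Ft1.0 Fz-5.9 g40 False
t15.88 w-0.100 meas-0.098 r54.3 Fr-6.4 Ft1.0 Fz-7.1 g40 False
t16.13 w-0.150 meas-0.146 r54.3 Fr-6.1 Ft1.6 Fz-6.6 g40 False
t16.38 w-0.200 meas-0.196 r54.3 Fr-5.6 Ft1.2 Fz-5.8 g40 False
t16.63 w-0.250 meas-0.244 r54.2 Fr-5.0 Ft0.5 Fz-5.6 g40 False
```

```bash
python3 - <<'E'
from h import *
z0=254.4-3.747*5/(2*np.pi); e=-2*np.pi
w,h=turn(-.25,e+.3,z0)
if not h: turn(e+.3,e-.25,z0,step=.05,speed=30,thr=15,every=1)
bot.dwell(.3); s,w,r,fr,f,fz=ft();print(s["t"],w,r,fr,f,fz,s["tcp_pos"])
E
```

```text
t16.96 w-0.499 meas-0.510 r54.1 Fr-6.8 Ft-3.3 Fz-6.2 g40 False
t17.93 w-1.247 meas-1.254 r54.2 Fr-5.4 Ft-3.8 Fz-4.4 g40 False
t18.91 w-1.995 meas-2.003 r54.7 Fr-4.6 Ft-2.9 Fz-1.3 g40 False
t19.88 w-2.743 meas-2.757 r55.4 Fr1.3 Ft-3.1 Fz-2.2 g40 False
t20.86 w-3.490 meas-3.503 r55.8 Fr6.3 Ft-2.0 Fz-4.4 g40 False
t21.83 w-4.238 meas-4.264 r55.9 Fr6.3 Ft-2.3 Fz-2.6 g40 False
t22.81 w-4.986 meas-5.015 r55.4 Fr6.5 Ft-2.8 Fz-0.7 g40 False
t23.78 w-5.734 meas-5.750 r54.7 Fr1.6 Ft-3.0 Fz-0.6 g40 False
t24.11 w-5.983 meas-5.999 r54.5 Fr-0.3 Ft-3.2 Fz-2.4 g40 False
t24.36 w-6.033 meas-6.028 r54.5 Fr-0.8 Ft0.0 Fz-4.2 g40 False
t24.61 w-6.083 meas-6.080 r54.5 Fr-2.2 Ft1.3 Fz-5.3 g40 False
t24.86 w-6.133 meas-6.136 r54.5 Fr-5.0 Ft0.3 Fz-7.4 g40 False
t25.11 w-6.183 meas-6.187 r54.5 Fr-5.0 Ft0.5 Fz-7.6 g40 False
t25.36 w-6.233 meas-6.236 r54.4 Fr-6.4 Ft0.2 Fz-7.7 g40 False
t25.61 w-6.283 meas-6.275 r54.4 Fr-6.1 Ft2.5 Fz-5.7 g40 False
t25.86 w-6.333 meas-6.278 r54.4 Fr-5.0 Ft12.0 Fz-5.8 g40 False
t26.11 w-6.383 meas-6.281 r54.4 Fr-3.4 Ft19.4 Fz-4.9 g41 False
t26.36 w-6.433 meas-6.283 r54.4 Fr-2.0 Ft27.3 Fz-4.0 g42 False
t26.61 w-6.483 meas-6.286 r54.3 Fr-0.2 Ft35.4 Fz-2.1 g43 False
t26.86 w-6.533 meas-6.289 r54.3 Fr1.5 Ft42.6 Fz1.1 g45 False
27.1583 -0.005981741702857091 54.285990417748664 1.6826265451255953 43.55303998993731 0.09099246977615805 [524.02729951 -45.82176161 246.35619881]
```

```bash
python3 - <<'E'
from h import *
import cv2
z0=254.4-3.747*5/(2*np.pi); e=-2*np.pi
bot.movel(pos(e,z0),max_speed=30)
s,w,*_=ft(); print(w)
w,h=turn(e,2*np.pi-.2,z0,every=6)
if not h: turn(2*np.pi-.2,2*np.pi,z0,step=.07,speed=30,every=1)
bot.dwell(.5); s,w,r,fr,f,fz=ft();print(s["t"],w,r,fr,f,fz,s["tcp_pos"],s["gripper_force"],s["opening"])
a=imaging.capture("side")[100:220,270:420]
cv2.imwrite("pics/s2.png",cv2.resize(a,None,fx=5,fy=5))
E
```

```text
0.00762363170610586
t28.09 w-6.026 meas-6.020 r54.6 Fr-4.2 Ft1.7 Fz-7.0 g41 False
t30.04 w-4.480 meas-4.469 r55.8 Fr6.1 Ft2.1 Fz-5.7 g41 False
t31.99 w-2.934 meas-2.909 r55.4 Fr5.7 Ft2.5 Fz-5.9 g41 False
t33.94 w-1.388 meas-1.377 r54.2 Fr-5.0 Ft2.4 Fz-2.2 g41 False
t35.89 w0.158 meas0.163 r54.5 Fr-5.1 Ft2.3 Fz-7.5 g41 False
t37.84 w1.703 meas1.714 r55.7 Fr5.5 Ft1.6 Fz-5.1 g41 False
t39.79 w3.249 meas3.275 r55.5 Fr5.2 Ft2.0 Fz-4.6 g41 False
t41.74 w4.795 meas4.807 r54.2 Fr-3.3 Ft2.9 Fz-1.1 g41 False
t43.37 w6.083 meas6.092 r54.2 Fr-4.5 Ft2.0 Fz-6.6 g41 False
t43.64 w6.150 meas6.141 r54.3 Fr-5.4 Ft-1.4 Fz-7.5 g41 False
t43.92 w6.217 meas6.204 r54.3 Fr-5.2 Ft-1.5 Fz-6.8 g41 False
t44.19 w6.283 meas6.270 r54.4 Fr-4.4 Ft-1.8 Fz-6.1 g41 False
44.6917 -0.013794174340002685 54.33643000757864 -5.026898964322269 -0.8637478579296166 -7.449514116767832 [524.10319456 -45.40126679 256.43761317] 40.682253241539 0.2657950299134334
```

View pics/s2.png

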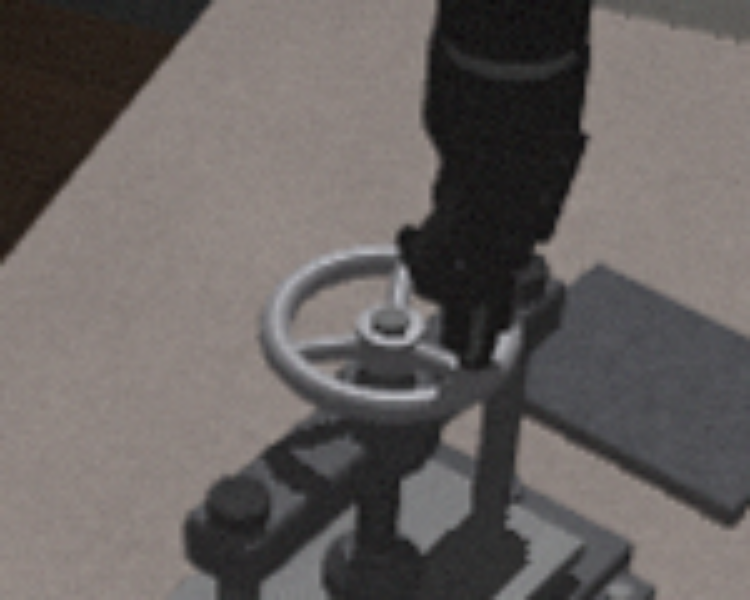

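The crop shows the handle between the fingers on the front side of the wheel (crop about (475,330)), with the wheel raised and the platen up. The wheel is about 12.56 rad from the measured stop and standing still, with a 41 N grip.

```bash
python3 -c "
from bench import bot
print(bot.sign_off())"
```

```text
the job is handed in; nothing more can be done
None
```

The press was closed to its stop (43 N felt at the handle), then backed off two full turns (about 12.56 rad measured), and the job is handed in with the fingers gripping the black handle at about 41 N; I did not re-measure the book, reflector and jar, but the arm worked only above the press.

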